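# Sort the solid counterbalances from the empty centrifuge bottles by weight

### The arm

A 7-joint arm with a two-finger parallel gripper is mounted at the origin on the work surface. World frame = base frame: x ahead of the robot, y to its left, z up, the work surface at z = 0. Lengths are in m, angles in rad, forces in N, time in s.
With the tool pointing down it reaches from about 0.425 to 0.95 m from the base axis. Payload 4.7 kg.
Tool frame: the origin (TCP) lies on the centre line of the jaws, within the pads' length; the fingertips stand 19 mm ahead of it and the grasp point (between the pads) is the TCP; z points along the fingers, y is the line along which they close (so a half turn about z gives the same grasp; the last joint's range is limited). The gripper opens to 85 mm and grips with 20 to 120 N. Pads are 22 mm wide; open, the fingers measure 114 mm over their backs; the gripper's body (76 mm by 85 mm) begins 54 mm behind the grasp point. The pads swing forward as they close: fully open they stand 13 mm farther back than shut.
Start: joints at [-1.146, 0.469, -0.049, 1.532, 0.024, 1.141, -0.082], TCP at [0.296, 0.607, 0.25] pointing down, gripper open.
Joint ranges: [-2.59, 2.59], [-0.33, 1.99], [-1.39, 1.29], [0.1, 2.45], [-1.04, 4.18], [0.21, 1.99], [-2.66, 2.66]. Speed limits (rad/s): [2.57, 2.57, 3.14, 3.14, 3.14, 3.14, 3.14].

### API

Orientations are given as a unit quaternion [w, x, y, z].
In Python, from plant import arm gives the robot as it stands.
- The arm moves only by the tool move_arm, never from a script. Its argument "increments" is a list that holds one entry, the list of rows, each a list of 5 numbers: the shift along the tool's x, y, z in mm, then the turn about the tool's z in degrees, then the finger opening in mm, from 0 to 85.4. In form: [[[x, y, z, turn, hand], ...]]. A call has 1 to 10 rows; each row is the pose to reach, as a shift and turn from the pose commanded when the call began, along the tool's axes at that moment; what a row does not reach only later rows make up. A row lasts 1/10 s, in which the tool goes at most 50 mm and 8.59 degrees, less where a joint would pass 70% of its speed; a pose out of reach is approached as far as the arm can. A call with a gripper value outside its range is refused whole. The fingers move at their own pace and stop on an object; the grip force is fixed at half the most. Time passes only in rows, so rows that repeat a pose let the fingers close. It gives the time, the measured TCP pose, the force, the opening and the grip force at its end, in the units of the state.
- arm.get_obs(): the state, without advancing time (a new reading comes with each control period).
- arm.grab_frame(name): name is "side" or "top" or "wrist"; returns a dict with "img" (400x640x3 uint8, red, green, blue), "fov_y" (degrees; the focal length in pixels is half the picture's height over the tangent of half this angle, whatever the lens; pixels are square), "cx", "cy" (the principal point, pixels), "R" (3x3) and "t" (3): a world point X has camera coordinates R X + t; the wrist camera has in their place "tool_from_camera" (4x4, takes a point from camera to tool coordinates, whose origin is the TCP and whose axes are the flange's). Camera axes: x right, y down, z forward; pixel columns grow to the right and rows downward; lengths in m; the calibration is good to about 2 mm. A picture is of the moment at which its call begins: read the wrist's pose just before it. There is no depth.
- arm.close_job(): hands the job in; it is judged then, once.
The state is a dict: "time": time; "joint_pos": joint angles; "qd": joint speeds; "tau": joint torques, N m; "position": TCP position; "orientation": TCP orientation; "force": force on the tool from outside, world axes, zero at the start; "moment": the same for the moment, N m; "finger_gap": finger opening in m; "gripper_force": force on a finger pad.
Only numpy, scipy, OpenCV 4.12 (cv2) and the standard library are available. Lean on these libraries where they do the work, as an engineer would, in place of code of your own. Each camera call takes 0.05 s, during which the arm holds its last target. There are 200 camera calls.

### The job

Four identical white screw-cap centrifuge bottles stand about the bench; some are empty and some are solid-cast counterbalances, which only their weight in the hand tells apart. Lift each one to feel which it is: stand the solid ones upright in the shallow steel tray, set down and not dropped, and put the empty ones into the deep wash-up tub. Leave everything else on the bench where it is.

Things in the scene. Friction and masses are not known exactly. Their poses are not given: they have to be found in the camera images.
- bottle_a_center (a point): One of four outwardly identical opaque white screw-cap centrifuge bottles with a ribbed blue cap: a straight cylinder 48 mm in diameter and 112 mm tall, standing on its flat base; smooth wall from top to bottom, cap firmly fixed, rigid. It is either empty (40 to 65 g) or a solid-cast counterbalance (310 to 430 g); there are some of each, and nothing outward tells which is which. The point is at its centre, 56 mm above its base; z is its axis.
- bottle_b_center (a point): One of four outwardly identical opaque white screw-cap centrifuge bottles with a ribbed blue cap: a straight cylinder 48 mm in diameter and 112 mm tall, standing on its flat base; smooth wall from top to bottom, cap firmly fixed, rigid. It is either empty (40 to 65 g) or a solid-cast counterbalance (310 to 430 g); there are some of each, and nothing outward tells which is which. The point is at its centre, 56 mm above its base; z is its axis.
- bottle_c_center (a point): One of four outwardly identical opaque white screw-cap centrifuge bottles with a ribbed blue cap: a straight cylinder 48 mm in diameter and 112 mm tall, standing on its flat base; smooth wall from top to bottom, cap firmly fixed, rigid. It is either empty (40 to 65 g) or a solid-cast counterbalance (310 to 430 g); there are some of each, and nothing outward tells which is which. The point is at its centre, 56 mm above its base; z is its axis.
- bottle_d_center (a point): One of four outwardly identical opaque white screw-cap centrifuge bottles with a ribbed blue cap: a straight cylinder 48 mm in diameter and 112 mm tall, standing on its flat base; smooth wall from top to bottom, cap firmly fixed, rigid. It is either empty (40 to 65 g) or a solid-cast counterbalance (310 to 430 g); there are some of each, and nothing outward tells which is which. The point is at its centre, 56 mm above its base; z is its axis.
- tray: Shallow stainless steel counterbalance tray, fixed, 250 mm (its x) by 160 mm (its y), rim 22 mm high, walls and floor 3 mm thick. Origin: centre of its underside, on the bench. Lies to the left or the right, somewhat turned.
- tub: Deep grey plastic wash-up tub, open on top, fixed, 250 mm (its x) by 160 mm (its y), rim 65 mm high (67 mm over its rolled edge), walls 4 mm thick, floor 4 mm, with a small moulded grip at each end that stands out 12 mm. Origin: centre of its underside, on the bench. It lies on the other side from the tray, somewhat turned.
- pipette: Bystander: white micropipette lying among the bottles along its x, 225 mm long, 25 mm high, loose. Origin: centre of its underside.
- marker: Bystander: marker pen lying among the bottles along its y, 128 mm long, 15 mm high, loose. Origin: centre of its underside.
- timer: Bystander: small white bench timer, 36 by 60 mm, 17 mm high, among the bottles, loose. Origin: centre of its underside.
- rack_red: Bystander: red microtube rack, 90 by 160 mm, 54 mm high with its tubes, loose. Origin: centre of its underside.
- rack_blue: Bystander: blue microtube rack, 90 by 160 mm, 54 mm high with its tubes, loose. Origin: centre of its underside.
- tube_stand: Bystander: clear stand of blue-capped tubes, 80 by 170 mm, 114 mm high, loose. Origin: centre of its underside.
Mind the look-alikes: they are no part of the job. Leave any purple or red look-alike of the part that bears bottle_a_center alone.

How it is judged:
At the end, for the whole second after the job is handed in: Every solid bottle (over 2 N on the tray) stands upright within 7 degrees on the floor of the steel tray, and every empty one (under 2 N on the tub) is in the tub, standing, lying or leaning, its centre inside the walls and at most 75 mm up; all released and at rest (((x of bottle_a_center in the frame of tray between -0.118 and 0.118 m and y of bottle_a_center in the frame of tray between -0.073 and 0.073 m and z of bottle_a_center in the frame of tray between 0.015 and 0.066 m and linear speed of bottle_a below 0.03 m/s and angle between bottle_a_center's own z axis and vertical below 0.12 rad and contact force between bottle_a and tray above 2 N) or (x of bottle_a_center in the frame of tub between -0.118 and 0.118 m and y of bottle_a_center in the frame of tub between -0.073 and 0.073 m and z of bottle_a_center in the frame of tub between 0.015 and 0.075 m and linear speed of bottle_a below 0.03 m/s and contact force between bottle_a and tub below 2 N)) and ((x of bottle_b_center in the frame of tray between -0.118 and 0.118 m and y of bottle_b_center in the frame of tray between -0.073 and 0.073 m and z of bottle_b_center in the frame of tray between 0.015 and 0.066 m and linear speed of bottle_b below 0.03 m/s and angle between bottle_b_center's own z axis and vertical below 0.12 rad and contact force between bottle_b and tray above 2 N) or (x of bottle_b_center in the frame of tub between -0.118 and 0.118 m and y of bottle_b_center in the frame of tub between -0.073 and 0.073 m and z of bottle_b_center in the frame of tub between 0.015 and 0.075 m and linear speed of bottle_b below 0.03 m/s and contact force between bottle_b and tub below 2 N)) and ((x of bottle_c_center in the frame of tray between -0.118 and 0.118 m and y of bottle_c_center in the frame of tray between -0.073 and 0.073 m and z of bottle_c_center in the frame of tray between 0.015 and 0.066 m and linear speed of bottle_c below 0.03 m/s and angle between bottle_c_center's own z axis and vertical below 0.12 rad and contact force between bottle_c and tray above 2 N) or (x of bottle_c_center in the frame of tub between -0.118 and 0.118 m and y of bottle_c_center in the frame of tub between -0.073 and 0.073 m and z of bottle_c_center in the frame of tub between 0.015 and 0.075 m and linear speed of bottle_c below 0.03 m/s and contact force between bottle_c and tub below 2 N)) and ((x of bottle_d_center in the frame of tray between -0.118 and 0.118 m and y of bottle_d_center in the frame of tray between -0.073 and 0.073 m and z of bottle_d_center in the frame of tray between 0.015 and 0.066 m and linear speed of bottle_d below 0.03 m/s and angle between bottle_d_center's own z axis and vertical below 0.12 rad and contact force between bottle_d and tray above 2 N) or (x of bottle_d_center in the frame of tub between -0.118 and 0.118 m and y of bottle_d_center in the frame of tub between -0.073 and 0.073 m and z of bottle_d_center in the frame of tub between 0.015 and 0.075 m and linear speed of bottle_d below 0.03 m/s and contact force between bottle_d and tub below 2 N))); the robot touches nothing.
It fails at once if a bottle is let go above the steel tray and drops onto it (free of the fingers and faster than 0.45 m/s, about 10 mm of fall) ((x of bottle_a_center in the frame of tray between -0.118 and 0.118 m and y of bottle_a_center in the frame of tray between -0.073 and 0.073 m and z of bottle_a_center in the frame of tray below 0.3 m and contact force between the fingers and bottle_a below 0.2 N and linear speed of bottle_a above 0.45 m/s) or (x of bottle_b_center in the frame of tray between -0.118 and 0.118 m and y of bottle_b_center in the frame of tray between -0.073 and 0.073 m and z of bottle_b_center in the frame of tray below 0.3 m and contact force between the fingers and bottle_b below 0.2 N and linear speed of bottle_b above 0.45 m/s) or (x of bottle_c_center in the frame of tray between -0.118 and 0.118 m and y of bottle_c_center in the frame of tray between -0.073 and 0.073 m and z of bottle_c_center in the frame of tray below 0.3 m and contact force between the fingers and bottle_c below 0.2 N and linear speed of bottle_c above 0.45 m/s) or (x of bottle_d_center in the frame of tray between -0.118 and 0.118 m and y of bottle_d_center in the frame of tray between -0.073 and 0.073 m and z of bottle_d_center in the frame of tray below 0.3 m and contact force between the fingers and bottle_d below 0.2 N and linear speed of bottle_d above 0.45 m/s)).
It fails at once if a bystander is moved by more than 30 mm (distance of any of pipette, marker, timer, rack_red, rack_blue, tube_stand from where it was at the start of the episode above 0.03 m).
It also fails if it takes over 67 s, if anything falls off the work surface, if the arm or the gripper's body presses on something with over 40 N, if the wrist force passes 120 N, or if a joint passes its speed limit or range.

## Working session

There is one attempt and no reset: what is moved stays moved. The work goes in short steps, Python scripts to look and compute and a tool call to move; the robot and the scene stay as the last step left them, time stands still between calls to the robot, and variables do not carry over. Pictures are saved under pics/ and viewed, at most 10 in all, crops included, and the job is handed in when it is done.

Besides the shell and the picture viewer there is one more tool, called after ">>>" by a JSON object that holds its "op" and its "data", one argument or row to a line. move_arm: Moves the arm, as the interface text tells. Its arguments: {"type":"object","properties":{"increments":{"type":"array","items":{"type":"array","items":{"type":"array","items":{"type":"number"}}}}},"required":["increments"]}

```bash
mkdir -p pics; cat > h.py <<'E'
import numpy as np, cv2
from plant import arm
def save(n,f):
    cv2.imwrite(f'pics/{n}.png',cv2.cvtColor(f['img'],cv2.COLOR_RGB2BGR))
def ray(f,u,v,z):
    F=200/np.tan(np.radians(f['fov_y'])/2)
    d=np.array([(u-f['cx'])/F,(v-f['cy'])/F,1.])
    C=-f['R'].T@f['t']; w=f['R'].T@d
    return C+w*(z-C[2])/w[2]
def proj(f,X):
    F=200/np.tan(np.radians(f['fov_y'])/2)
    c=f['R']@np.array(X)+f['t']; return F*c[0]/c[2]+f['cx'],F*c[1]/c[2]+f['cy']
E
python3 - <<'E'
from h import *
o=arm.get_obs();print({k:np.round(v,3) for k,v in o.items()})
import pickle
fs={}
for n in('top','side'):
    f=arm.grab_frame(n);save(n+'0',f);fs[n]=f;print(n,f['fov_y'],-f['R'].T@f['t'],f['R'].round(2).tolist())
pickle.dump(fs,open('f0.pkl','wb'))
E
```

```text
{'time': np.float64(0.0), 'joint_pos': array([-1.146,  0.469, -0.049,  1.534,  0.024,  1.141, -0.082]), 'qd': array([-0.   ,  0.001, -0.   , -0.   , -0.002, -0.001,  0.   ]), 'tau': array([-1.000e-03, -5.103e+01, -4.700e-02, -2.377e+01,  1.100e-02,
        8.000e-03, -0.000e+00]), 'position': array([0.296, 0.606, 0.249]), 'orientation': array([-0.   ,  0.225,  0.974, -0.001]), 'force': array([-0.47 ,  0.43 , -0.137]), 'moment': array([ 0.015,  0.005, -0.008]), 'gripper_force': np.float64(0.0), 'finger_gap': np.float64(0.086)}
top 54.6452951657482 [ 0.35910465 -0.01478425  0.90682707] [[0.19, -0.98, 0.0], [-0.96, -0.19, -0.2], [0.2, 0.04, -0.98]]
side 45.205344523527444 [ 0.05260865 -0.90033562  0.73798235] [[0.88, -0.48, 0.0], [-0.25, -0.47, -0.84], [0.4, 0.74, -0.54]]
```

View pics/top0.png

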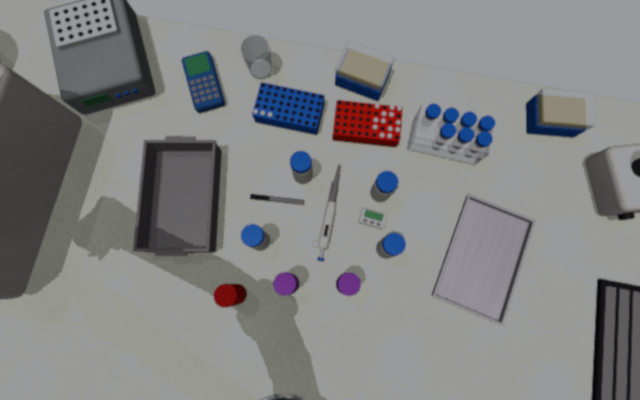

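View pics/side0.png

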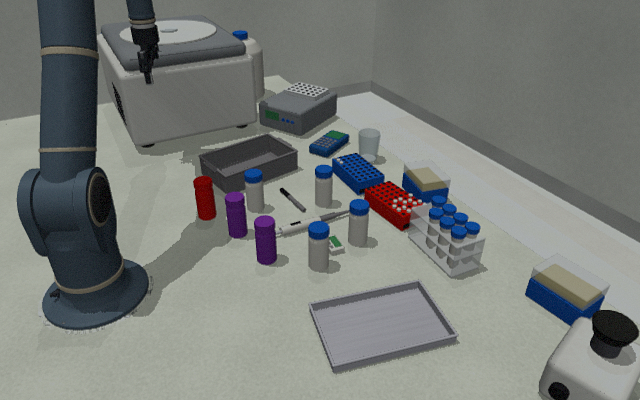

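The four blue-capped white bottles appear in the top view at (301,162), (386,183), (253,237) and (393,245). The look-alikes are two purple bottles at (286,284) and (348,284) and a red one at (230,295), which have the wrong colour. The tub is at about (180,197) and the tray at about (483,258).

```bash
python3 - <<'E'
from h import *
import pickle
fs=pickle.load(open('f0.pkl','rb'))
def blobs(n,wh=0):
    f=fs[n];hsv=cv2.cvtColor(f['img'],cv2.COLOR_RGB2HSV)
    m=cv2.inRange(hsv,(100,150,60),(118,255,255))
    k,l,s,c=cv2.connectedComponentsWithStats(m)
    return [(c[i],s[i]) for i in range(1,k) if s[i,4]>80]
for n,seeds in(('top',[(301,162),(386,183),(253,237),(393,245)]),('side',[(323,172),(358,208),(254,176),(318,230)])):
    B=blobs(n)
    for s0 in seeds:
        c,s=min(B,key=lambda b:np.hypot(*(b[0]-s0)))
        print(n,c.round(1),s,ray(fs[n],*c,0.103).round(3))
f=fs['top']
def rect(name,C,z,n='top'):
    P=np.array([ray(fs[n],u,v,z) for u,v in C]);print(name,P.round(3)[:,:2].tolist(),'c',P.mean(0).round(3),
      'sides',[np.linalg.norm(P[i]-P[(i+1)%4]).round(3) for i in range(4)],'ang',[np.degrees(np.arctan2(*(P[(i+1)%4]-P[i])[[1,0]])).round(1) for i in range(4)])
rect('tray',[(468,197),(532,220),(500,320),(434,294)],.022)
rect('traySide',[(310,301),(418,283),(457,333),(336,367)],.022,'side')
rect('tub',[(144,141),(220,141),(217,252),(136,252)],.067)
for nm,uv in dict(pip1=(339,167),pip2=(321,258),mk1=(251,197),mk2=(303,202),tm=(372,217),pur1=(286,284),pur2=(348,284),red=(229,295)).items():print(nm,ray(f,*uv,.1 if nm[0]in'r' or nm[:2]=='pu' else .015)[:2].round(3))
cv2.imwrite('pics/crop.png',cv2.cvtColor(cv2.resize(f['img'][130:330,120:420],None,fx=2.6,fy=2.6,interpolation=cv2.INTER_CUBIC),cv2.COLOR_RGB2BGR))
cv2.imwrite('pics/crop2.png',cv2.cvtColor(cv2.resize(f['img'][180:330,400:560],None,fx=3.5,fy=3.5,interpolation=cv2.INTER_CUBIC),cv2.COLOR_RGB2BGR))
E
```

```text
top [300.4 161.6] [291 152  20  21 329] [0.604 0.078 0.103]
top [386.5 181.7] [376 172  22  21 343] [ 0.595 -0.112  0.103]
top [252.2 235.2] [242 225  22  21 363] [0.429 0.145 0.103]
top [393.5 243.8] [383 233  22  22 370] [ 0.466 -0.147  0.103]
side [325.8 145.9] [309 134  39  23 263] [0.684 0.204 0.103]
side [358.8 206.8] [349 199  20  17 267] [ 0.595 -0.114  0.103]
side [252.9 175.4] [244 169  19  14 222] [0.429 0.144 0.103]
side [318.3 229.7] [308 221  21  18 319] [ 0.466 -0.149  0.103]
tray [[0.619, -0.315], [0.592, -0.467], [0.356, -0.416], [0.384, -0.266]] c [ 0.488 -0.366  0.022] sides [np.float64(0.154), np.float64(0.242), np.float64(0.153), np.float64(0.24)] ang [np.float64(-99.8), np.float64(167.8), np.float64(79.5), np.float64(-11.9)]
traySide [[0.386, -0.261], [0.617, -0.324], [0.595, -0.47], [0.351, -0.427]] c [ 0.487 -0.371  0.022] sides [np.float64(0.239), np.float64(0.148), np.float64(0.248), np.float64(0.17)] ang [np.float64(-15.2), np.float64(-98.6), np.float64(170.0), np.float64(78.1)]
tub [[0.596, 0.444], [0.629, 0.273], [0.382, 0.219], [0.349, 0.39]] c [0.489 0.331 0.067] sides [np.float64(0.174), np.float64(0.253), np.float64(0.175), np.float64(0.253)] ang [np.float64(-79.1), np.float64(-167.5), np.float64(100.9), np.float64(12.3)]
pip1 [ 0.636 -0.005]
pip2 [ 0.415 -0.004]
mk1 [0.524 0.186]
mk2 [0.535 0.063]
tm [ 0.531 -0.103]
pur1 [0.344 0.055]
pur2 [ 0.368 -0.069]
red [0.301 0.164]
```

View pics/crop.png

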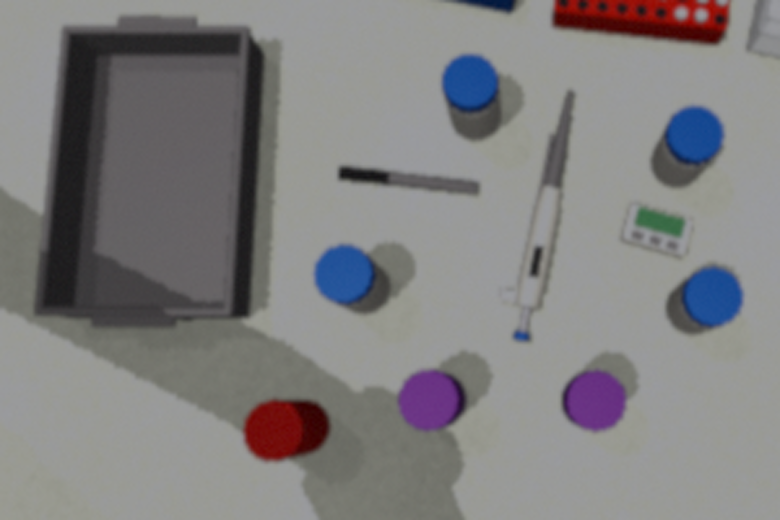

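View pics/crop2.png

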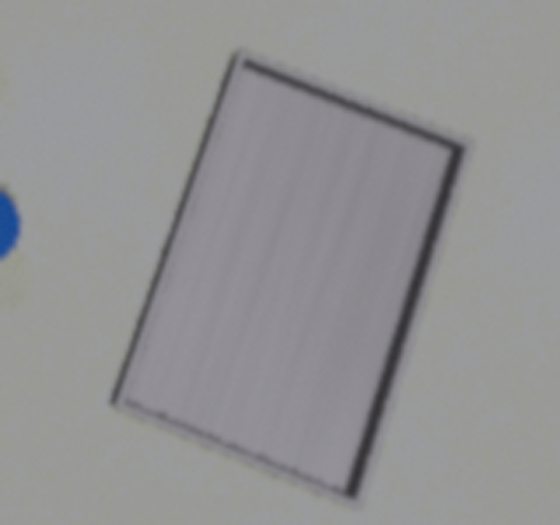

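The four bottles agree across both views to about 2 mm. Tray and tub sizes also match what was given: tray centre (0.488,-0.369) at yaw -12.5°, tub centre (0.489,0.331) at yaw +12.5°. I'll keep the jaws closing along world y throughout, starting with the bottle at (0.429,0.144).

>>> {"op": "move_arm", "data": {
  "increments": [
    [[-30,-35,0,-6,85],[-65,-71,0,-13,85],[-97,-107,0,-20,85],[-130,-143,0,-26,85],[-163,-180,0,-26,85],[-196,-217,0,-26,85],[-229,-254,0,-26,85],[-262,-291,0,-26,85],[-295,-328,0,-26,85],[-322,-357,0,-26,85]]
  ]
}}

```text
time: 1.1
position: [0.4288, 0.1415, 0.2502]
orientation: [-0.0, 0.001, 1.0, -0.0]
force: [0.9, 0.6, 0.5]
finger_gap: 0.0852
gripper_force: 0.0
```

>>> {"op": "move_arm", "data": {
  "increments": [
    [[0,3,40,0,85],[0,3,85,0,85],[0,3,125,0,85],[0,3,155,0,85],[0,3,170,0,85],[0,3,170,0,85],[0,3,170,0,40],[0,3,170,0,40],[0,3,170,0,40],[0,3,170,0,40]]
  ]
}}

```text
time: 2.1
position: [0.4297, 0.1475, 0.0816]
orientation: [0.001, 0.0, 1.0, 0.0]
force: [-1.0, -2.0, 5.9]
finger_gap: 0.0468
gripper_force: 60.0
```

```bash
python3 - <<'E'
from h import *
o=arm.get_obs();print(o['finger_gap'],o['gripper_force'],o['force'].round(2))
f=arm.grab_frame('wrist');save('w1',f)
E
```

```text
0.04680424735708662 60.04790782928467 [-1.04 -2.04  5.89]
```

View pics/w1.png

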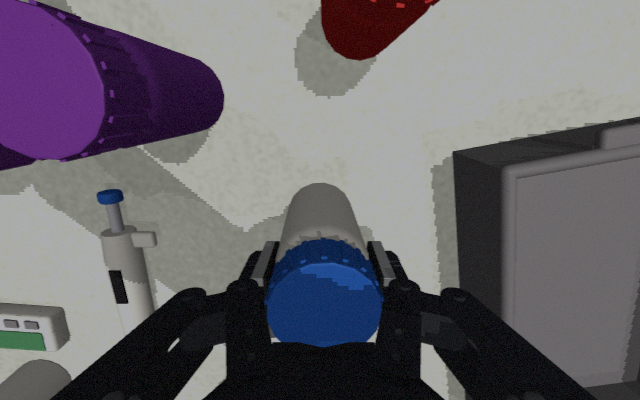

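The wrist view shows the bottle (blue cap at (324,300)) held centred between the pads. Next I lift it gently to feel its weight.

>>> {"op": "move_arm", "data": {
  "increments": [
    [[0,0,-20,0,40],[0,0,-55,0,40],[0,0,-95,0,40],[0,0,-135,0,40],[0,0,-160,0,40],[0,0,-170,0,40],[0,0,-170,0,40],[0,0,-170,0,40],[0,0,-170,0,40],[0,0,-170,0,40]]
  ]
}}

```text
time: 3.15
position: [0.4281, 0.1474, 0.2488]
orientation: [-0.001, 0.0, 1.0, -0.001]
force: [-0.0, 0.8, -3.3]
finger_gap: 0.047
gripper_force: 62.2
```

>>> {"op": "move_arm", "data": {
  "increments": [
    [[0,0,0,0,40],[0,0,0,0,40],[0,0,0,0,40]]
  ]
}}

```text
time: 3.45
position: [0.4288, 0.1477, 0.2501]
orientation: [-0.0, -0.0, 1.0, -0.0]
force: [0.4, -0.6, -3.6]
finger_gap: 0.0471
gripper_force: 62.2
```

It weighs about 3.7 N (~380 g), so it is solid and goes in the tray's near slot at (0.420,-0.354).

>>> {"op": "move_arm", "data": {
  "increments": [
    [[-10,-15,0,0,40],[-30,-45,0,0,40],[-50,-85,0,0,40],[-60,-130,0,0,40],[-60,-175,0,0,40],[-60,-220,0,0,40],[-60,-265,0,0,40],[-60,-310,0,0,40],[-50,-355,0,0,40],[-40,-400,0,0,40]]
  ]
}}

```text
time: 4.45
position: [0.4685, -0.254, 0.2503]
orientation: [0.0, -0.0, 1.0, -0.0]
force: [0.5, 0.4, -4.2]
finger_gap: 0.0472
gripper_force: 62.2
```

>>> {"op": "move_arm", "data": {
  "increments": [
    [[15,-35,0,0,40],[30,-65,10,0,40],[42,-90,30,0,40],[49,-102,60,0,40],[49,-102,100,0,40],[49,-102,130,0,40],[49,-102,145,0,40],[49,-102,152,0,40],[49,-102,152,0,40],[49,-102,152,0,40]]
  ]
}}

```text
time: 5.45
position: [0.4205, -0.3548, 0.0991]
orientation: [0.001, -0.0, 1.0, -0.0]
force: [0.6, -0.5, -4.0]
finger_gap: 0.0472
gripper_force: 62.0
```

>>> {"op": "move_arm", "data": {
  "increments": [
    [[0,0,5,0,40],[0,0,9,0,40],[0,0,12,0,40],[0,0,14,0,40],[0,0,14,0,40]]
  ]
}}

```text
time: 5.95
position: [0.42, -0.3543, 0.0847]
orientation: [0.0, 0.0, 1.0, 0.0]
force: [-0.2, 0.6, 1.3]
finger_gap: 0.0471
gripper_force: 61.6
```

```bash
python3 - <<'E'
from h import *
o=arm.get_obs();print(o['position'].round(4),o['force'].round(2))
f=arm.grab_frame('side');cv2.imwrite('pics/s1.png',cv2.cvtColor(cv2.resize(f['img'][200:400,250:510],None,fx=3,fy=3),cv2.COLOR_RGB2BGR))
E
```

```text
[ 0.42   -0.3543  0.0847] [-0.19  0.62  1.34]
```

View pics/s1.png

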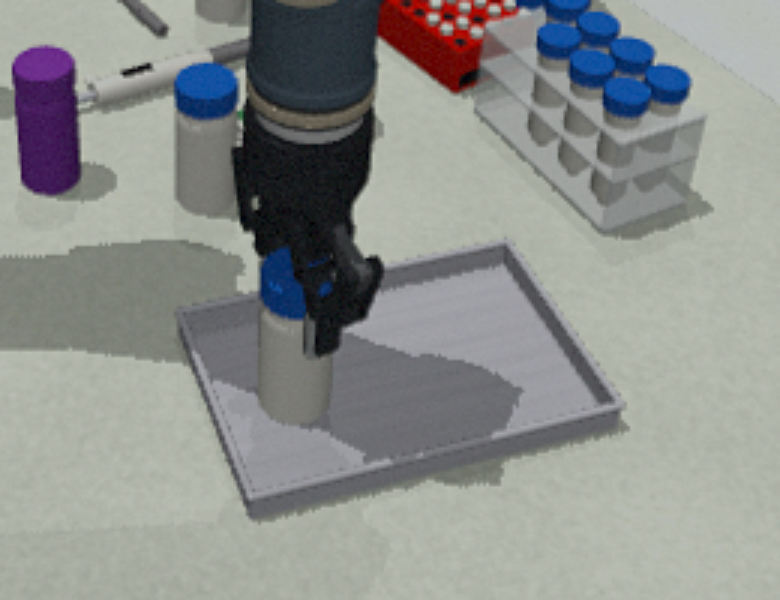

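The bottle stands on the tray floor (contact is felt, and in the crop it is upright inside the rim). I release it and rise.

>>> {"op": "move_arm", "data": {
  "increments": [
    [[0,0,0,0,75],[0,0,0,0,75],[0,0,0,0,75],[0,0,0,0,75],[0,0,-20,0,75],[0,0,-50,0,75],[0,0,-90,0,85],[0,0,-130,0,85],[-10,15,-150,0,85],[-20,50,-160,0,85]]
  ]
}}

```text
time: 7.0
position: [0.4402, -0.3074, 0.2472]
orientation: [0.002, 0.003, 1.0, -0.002]
force: [0.3, 1.1, 0.8]
finger_gap: 0.0852
gripper_force: 0.0
```

>>> {"op": "move_arm", "data": {
  "increments": [
    [[-10,40,0,0,85],[-20,85,0,0,85],[-25,130,0,0,85],[-26,155,0,0,85],[-26,155,40,0,85],[-26,155,85,0,85],[-26,155,125,0,85],[-26,155,150,0,85],[-26,155,164,0,85],[-26,155,164,0,85]]
  ]
}}

```text
time: 8.0
position: [0.4643, -0.149, 0.0784]
orientation: [-0.002, 0.0, 1.0, 0.0]
force: [-0.2, -0.3, -0.6]
finger_gap: 0.0851
gripper_force: 0.0
```

>>> {"op": "move_arm", "data": {
  "increments": [
    [[0,0,0,0,40],[0,0,0,0,40],[0,0,0,0,40],[0,0,0,0,40],[0,0,0,0,40]]
  ]
}}

```text
time: 8.5
position: [0.4668, -0.1493, 0.0816]
orientation: [0.001, -0.0, 1.0, 0.0]
force: [-1.9, -0.1, 7.0]
finger_gap: 0.0471
gripper_force: 60.6
```

>>> {"op": "move_arm", "data": {
  "increments": [
    [[0,0,-20,0,40],[0,0,-55,0,40],[0,0,-95,0,40],[0,0,-135,0,40],[0,0,-160,0,40],[0,0,-170,0,40],[0,0,-170,0,40],[0,0,-170,0,40],[0,0,-170,0,40],[0,0,-170,0,40]]
  ]
}}

```text
time: 9.5
position: [0.4651, -0.1491, 0.2488]
orientation: [-0.001, 0.0, 1.0, 0.0]
force: [-0.6, -0.5, -1.1]
finger_gap: 0.0467
gripper_force: 61.4
```

>>> {"op": "move_arm", "data": {
  "increments": [
    [[0,0,0,0,40],[0,0,0,0,40],[0,0,0,0,40]]
  ]
}}

```text
time: 9.8
position: [0.4657, -0.1493, 0.2501]
orientation: [-0.0, 0.0, 1.0, 0.0]
force: [-0.2, 0.7, 0.3]
finger_gap: 0.0467
gripper_force: 61.4
```

This one reads about 0 N while held, so it is empty. It goes to the tub's near slot at (0.421,0.316).

>>> {"op": "move_arm", "data": {
  "increments": [
    [[0,15,0,0,40],[0,45,0,0,40],[0,90,0,0,40],[0,138,0,0,40],[0,186,0,0,40],[0,234,0,0,40],[0,282,0,0,40],[10,330,0,0,40],[25,375,0,0,40],[35,415,0,0,40]]
  ]
}}

```text
time: 10.8
position: [0.4295, 0.2681, 0.2504]
orientation: [-0.0, -0.001, 1.0, 0.0]
force: [0.7, -0.3, -0.4]
finger_gap: 0.0471
gripper_force: 61.4
```

>>> {"op": "move_arm", "data": {
  "increments": [
    [[7,35,0,0,40],[10,50,15,0,40],[10,50,50,0,40],[10,50,90,0,40],[10,50,130,0,40],[10,50,155,0,40],[10,50,162,0,40],[10,50,164,0,40],[10,50,164,0,40],[10,50,164,0,40]]
  ]
}}

```text
time: 11.8
position: [0.4214, 0.3156, 0.0869]
orientation: [0.001, 0.0, 1.0, 0.0]
force: [-0.5, 0.5, -0.5]
finger_gap: 0.0472
gripper_force: 61.4
```

```bash
python3 - <<'E'
from h import *
f=arm.grab_frame('side');cv2.imwrite('pics/s2.png',cv2.cvtColor(cv2.resize(f['img'][60:280,100:390],None,fx=2.7,fy=2.7),cv2.COLOR_RGB2BGR))
E
```

```text
(no output)
```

View pics/s2.png

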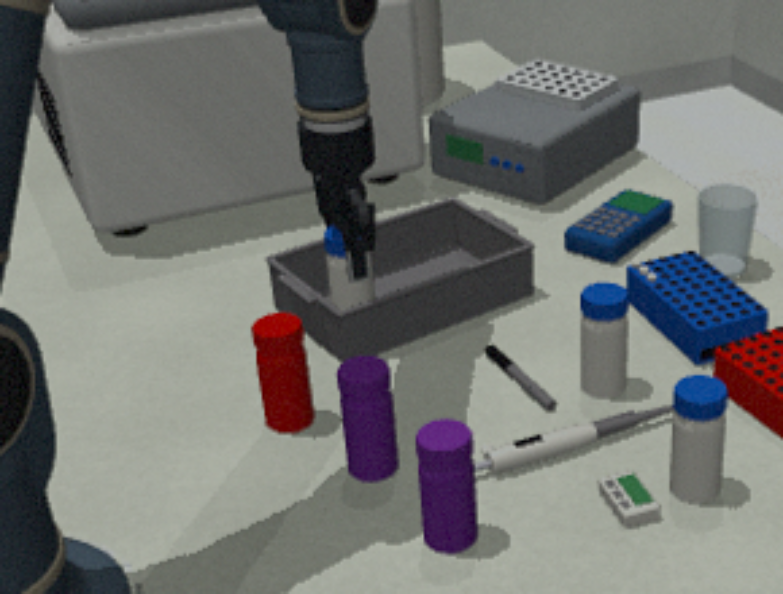

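The bottle is inside the tub, and in the crop it stands between the walls near (350,270). I release it and fetch the bottle at (0.604,0.078).

>>> {"op": "move_arm", "data": {
  "increments": [
    [[0,0,0,0,70],[0,0,0,0,70],[0,0,0,0,70],[0,0,0,0,70],[0,0,-20,0,70],[0,0,-60,0,70],[0,0,-100,0,85],[-5,-7,-140,0,85],[-25,-30,-160,0,85],[-50,-65,-164,0,85]]
  ]
}}

```text
time: 12.85
position: [0.4717, 0.2532, 0.2539]
orientation: [0.003, -0.003, 1.0, 0.003]
force: [0.5, 1.2, -0.9]
finger_gap: 0.0847
gripper_force: 0.0
```

>>> {"op": "move_arm", "data": {
  "increments": [
    [[-30,-38,0,0,85],[-60,-76,0,0,85],[-90,-114,0,0,85],[-115,-147,0,0,85],[-133,-172,20,0,85],[-133,-172,60,0,85],[-133,-172,105,0,85],[-133,-172,145,0,85],[-133,-172,168,0,85],[-133,-172,168,0,85]]
  ]
}}

```text
time: 13.85
position: [0.6009, 0.0783, 0.0786]
orientation: [-0.004, -0.0, 1.0, -0.001]
force: [-1.0, 0.7, 0.4]
finger_gap: 0.0849
gripper_force: 0.0
```

>>> {"op": "move_arm", "data": {
  "increments": [
    [[0,0,0,0,40],[0,0,0,0,40],[0,0,0,0,40],[0,0,0,0,40],[0,0,0,0,40]]
  ]
}}

```text
time: 14.35
position: [0.6053, 0.0787, 0.0845]
orientation: [0.002, 0.0, 1.0, 0.0]
force: [-0.1, -0.1, 7.0]
finger_gap: 0.0471
gripper_force: 61.0
```

>>> {"op": "move_arm", "data": {
  "increments": [
    [[0,0,-20,0,40],[0,0,-55,0,40],[0,0,-95,0,40],[0,0,-135,0,40],[0,0,-160,0,40],[0,0,-170,0,40],[0,0,-170,0,40],[0,0,-170,0,40],[0,0,-170,0,40],[0,0,-170,0,40]]
  ]
}}

```text
time: 15.35
position: [0.6031, 0.0786, 0.2506]
orientation: [-0.001, 0.0, 1.0, -0.0]
force: [-0.2, -0.1, -0.8]
finger_gap: 0.0469
gripper_force: 61.4
```

>>> {"op": "move_arm", "data": {
  "increments": [
    [[0,0,0,0,40],[0,0,0,0,40],[0,0,0,0,40]]
  ]
}}

```text
time: 15.65
position: [0.6038, 0.0787, 0.252]
orientation: [-0.0, -0.0, 1.0, -0.0]
force: [-0.0, -0.0, -0.9]
finger_gap: 0.0471
gripper_force: 61.4
```

It reads about -0.9 N, so it is empty and goes to the tub's far slot at (0.557,0.346).

>>> {"op": "move_arm", "data": {
  "increments": [
    [[3,15,0,0,40],[8,45,0,0,40],[16,90,0,0,40],[24,135,0,0,40],[32,180,0,0,40],[40,225,0,0,40],[45,255,0,0,40],[47,267,15,0,40],[47,267,50,0,40],[47,267,90,0,40]]
  ]
}}

```text
time: 16.65
position: [0.5571, 0.3458, 0.1616]
orientation: [0.001, -0.0, 1.0, 0.0]
force: [0.5, -0.1, -0.6]
finger_gap: 0.0469
gripper_force: 61.4
```

>>> {"op": "move_arm", "data": {
  "increments": [
    [[0,0,35,0,40],[0,0,60,0,40],[0,0,70,0,40],[0,0,74,0,40],[0,0,74,0,40],[0,0,74,0,70],[0,0,74,0,70],[0,0,74,0,70],[0,0,74,0,70],[0,0,60,0,70]]
  ]
}}

```text
time: 17.65
position: [0.5555, 0.3449, 0.1009]
orientation: [-0.002, -0.0, 1.0, -0.001]
force: [0.2, 0.1, -0.5]
finger_gap: 0.0701
gripper_force: 0.0
```

>>> {"op": "move_arm", "data": {
  "increments": [
    [[0,0,-40,0,85],[0,0,-85,0,85],[0,0,-125,0,85],[0,0,-150,0,85],[-3,-30,-150,0,85],[-6,-75,-150,0,85],[-11,-123,-150,0,85],[-15,-171,-150,0,85],[-19,-219,-150,0,85],[-23,-267,-150,0,85]]
  ]
}}

```text
time: 18.65
position: [0.5798, 0.0768, 0.2537]
orientation: [0.001, -0.0, 1.0, 0.0]
force: [0.6, -0.5, 0.3]
finger_gap: 0.0851
gripper_force: 0.0
```

>>> {"op": "move_arm", "data": {
  "increments": [
    [[-4,-48,0,0,85],[-8,-96,0,0,85],[-12,-144,0,0,85],[-15,-180,0,0,85],[-15,-192,15,0,85],[-15,-192,60,0,85],[-15,-192,105,0,85],[-15,-192,145,0,85],[-15,-192,171,0,85],[-15,-192,171,0,85]]
  ]
}}

```text
time: 19.65
position: [0.5918, -0.1113, 0.0774]
orientation: [-0.004, -0.001, 1.0, 0.001]
force: [-0.9, 0.6, 0.0]
finger_gap: 0.085
gripper_force: 0.0
```

>>> {"op": "move_arm", "data": {
  "increments": [
    [[0,0,0,0,40],[0,0,0,0,40],[0,0,0,0,40],[0,0,0,0,40],[0,0,0,0,40]]
  ]
}}

```text
time: 20.15
position: [0.5964, -0.1131, 0.0836]
orientation: [0.002, -0.0, 1.0, 0.0]
force: [-1.1, 2.2, 6.1]
finger_gap: 0.0468
gripper_force: 61.4
```

>>> {"op": "move_arm", "data": {
  "increments": [
    [[0,0,-20,0,40],[0,0,-55,0,40],[0,0,-95,0,40],[0,0,-135,0,40],[0,0,-160,0,40],[0,0,-170,0,40],[0,0,-170,0,40],[0,0,-170,0,40],[0,0,-170,0,40],[0,0,-170,0,40]]
  ]
}}

```text
time: 21.15
position: [0.594, -0.1132, 0.2495]
orientation: [-0.002, 0.0, 1.0, 0.0]
force: [1.1, -0.6, -3.8]
finger_gap: 0.0471
gripper_force: 62.4
```

>>> {"op": "move_arm", "data": {
  "increments": [
    [[0,0,0,0,40],[0,0,0,0,40],[0,0,0,0,40]]
  ]
}}

```text
time: 21.45
position: [0.5948, -0.1133, 0.2511]
orientation: [-0.0, 0.0, 1.0, 0.0]
force: [-0.7, 0.5, -2.1]
finger_gap: 0.0469
gripper_force: 62.4
```

Two readings, -3.8 and -2.1 N, suggest solid. I'll take more readings to settle it.

>>> {"op": "move_arm", "data": {
  "increments": [
    [[0,0,0,0,40]]
  ]
}}

```text
time: 21.55
position: [0.5948, -0.1134, 0.2512]
orientation: [-0.0, 0.0, 1.0, 0.0]
force: [0.1, 0.2, -2.8]
finger_gap: 0.0468
gripper_force: 62.4
```

>>> {"op": "move_arm", "data": {
  "increments": [
    [[0,0,0,0,40]]
  ]
}}

```text
time: 21.65
position: [0.5948, -0.1133, 0.2513]
orientation: [0.0, 0.0, 1.0, 0.0]
force: [0.4, 0.3, -3.4]
finger_gap: 0.047
gripper_force: 62.4
```

>>> {"op": "move_arm", "data": {
  "increments": [
    [[0,0,0,0,40]]
  ]
}}

```text
time: 21.75
position: [0.5948, -0.1133, 0.2513]
orientation: [0.0, 0.0, 1.0, 0.0]
force: [-0.3, 0.3, -3.5]
finger_gap: 0.047
gripper_force: 62.4
```

The mean is about 3.1 N, so it is solid. It goes to the tray's far slot at (0.556,-0.384).

>>> {"op": "move_arm", "data": {
  "increments": [
    [[3,-15,0,0,40],[8,-45,0,0,40],[14,-90,0,0,40],[20,-135,0,0,40],[26,-180,0,0,40],[32,-225,0,0,40],[37,-258,0,0,40],[39,-271,15,0,40],[39,-271,50,0,40],[39,-271,90,0,40]]
  ]
}}

```text
time: 22.75
position: [0.5557, -0.3859, 0.1611]
orientation: [0.001, 0.001, 1.0, -0.001]
force: [0.9, -1.0, -4.1]
finger_gap: 0.0469
gripper_force: 62.6
```

>>> {"op": "move_arm", "data": {
  "increments": [
    [[0,0,30,0,40],[0,0,50,0,40],[0,0,60,0,40],[0,0,66,0,40],[0,0,70,0,40],[0,0,73,0,40],[0,0,75,0,40],[0,0,75,0,40]]
  ]
}}

```text
time: 23.55
position: [0.5561, -0.3845, 0.0868]
orientation: [0.001, -0.0, 1.0, -0.0]
force: [0.6, 0.2, -3.6]
finger_gap: 0.0471
gripper_force: 62.8
```

>>> {"op": "move_arm", "data": {
  "increments": [
    [[0,0,1,0,40],[0,0,1,0,40],[0,0,1,0,40]]
  ]
}}

```text
time: 23.85
position: [0.5562, -0.3845, 0.0867]
orientation: [0.001, -0.0, 1.0, -0.0]
force: [-1.6, 1.8, 6.7]
finger_gap: 0.0471
gripper_force: 63.0
```

>>> {"op": "move_arm", "data": {
  "increments": [
    [[0,0,1,0,40],[0,0,1,0,40],[0,0,1,0,40]]
  ]
}}

```text
time: 24.15
position: [0.5563, -0.3846, 0.0867]
orientation: [0.001, 0.0, 1.0, -0.0]
force: [-3.5, 2.3, 10.5]
finger_gap: 0.0472
gripper_force: 63.8
```

In contact with the tray floor. I release, rise and move clear.

>>> {"op": "move_arm", "data": {
  "increments": [
    [[0,0,-1,0,75],[0,0,-1,0,75],[0,0,-1,0,75],[0,0,-1,0,75],[0,0,-20,0,75],[0,0,-55,0,75],[0,0,-95,0,75],[0,0,-135,0,75],[0,0,-160,0,75],[0,30,-165,0,75]]
  ]
}}

```text
time: 25.15
position: [0.5556, -0.36, 0.2536]
orientation: [0.003, 0.003, 1.0, -0.004]
force: [-0.4, -0.9, -0.9]
finger_gap: 0.0748
gripper_force: 0.0
```

>>> {"op": "move_arm", "data": {
  "increments": [
    [[0,45,0,0,75],[0,95,0,0,75],[0,145,0,0,75],[0,190,0,0,75],[0,220,0,0,75],[0,230,0,0,75],[0,230,0,0,75]]
  ]
}}

```text
time: 25.85
position: [0.556, -0.123, 0.2492]
orientation: [0.0, -0.001, 1.0, 0.0]
force: [0.1, 0.0, -0.1]
finger_gap: 0.0751
gripper_force: 0.0
```

```bash
python3 - <<'E'
from h import *
print(arm.get_obs()['position'])
a=arm.grab_frame('top');b=arm.grab_frame('side');save('end',a);save('endside',b)
# still bystanders: diff v start
E
```

```text
[ 0.55598789 -0.12304825  0.24923326]
```

View pics/end.png

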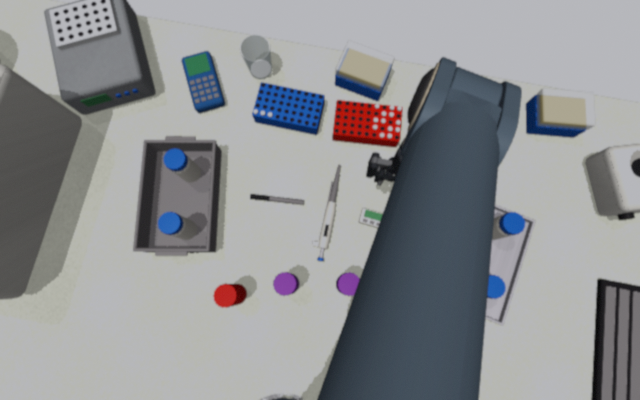

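View pics/endside.png

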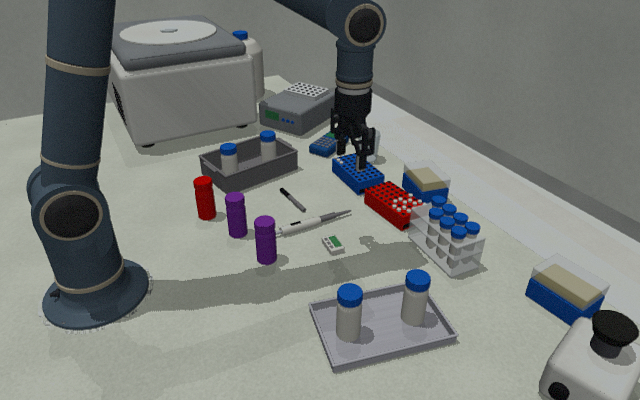

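Two bottles stand upright in the tray (side view (349,310) and (416,298)). Two stand in the tub ((229,158) and (268,145)). The bystanders have not moved, so I am handing in.

```bash
python3 -c "
from plant import arm
print(arm.close_job())"
```

```text
the job is handed in; nothing more can be done
None
```

The job is handed in, with no verdict returned: the two solid bottles stand upright in the steel tray, the two empties are in the tub, the bystanders look unmoved in the final pictures, and the arm used about 26 s of the 67 s allowed.

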